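# Turn over the wide pattern leaf in the forge

### The job

Two steel pattern stands lie on the forge bench, each with one stiff-hinged metal leaf left standing ajar. Using only the fingertips or the outside of the fingers, without gripping anything, push the wide leaf up and over its spine and press it down until it lies fully flat on the other side, its reverse pattern facing up, then let go of it. Do not force it, shift or lift its stand, or disturb the narrow leaf, the hammer, the brush, the tin or the drift.

Things in the scene. Friction and masses are not known exactly. Their poses are not given: they have to be found in the camera images.
- wide_book: stand of the WIDE leaf: loose heavy (2.6 kg) dark steel plate 230 (x) x 130 (y) x 12 mm on the bench, rubber rest strips at x = +-60 mm with tops 21.5 mm up; origin at the centre of its underside, z up. The leaf starts leaning over its -x half (the robot's side, give or take the yaw) and must end flat on its +x half
- wide_spine (a point): middle of the wide leaf's spine (hinge line), 24 mm above the bench, right above the stand's origin; the spine runs along the stand's y axis, between two cheeks 32 mm high at y = +-61 mm
- wide_leaf (a joint): wide leaf's angle, rad: 0 = flat on the stand's -x half, pi/2 upright, pi = flat on its +x half (hard stop). Stiff hinge, no spring: stays where left, needs 2 to 4 N near the free edge
- wide_edge (a point): middle of the free edge of the wide leaf, on the axis of its bead, 105 mm from the spine. The leaf: aluminium plate 110 mm wide along the spine, 5 mm thick, centred on the hinge line, 0.16 kg, with a round bead 10 mm thick along the free edge (110 mm from spine to tip)
- narrow_book: the stand with the NARROW leaf, its base like the other stand's; origin at the centre of its underside, spine along its y axis
- narrow_edge (a point): middle of the bead along the free edge of the narrow leaf (60 mm wide along the spine, otherwise like the wide one), 105 mm from its spine; to be left as it stands
- hammer: a hand hammer lying on the bench, 260 mm long along its x axis; origin on its underside; to be left alone
- brush: a bench brush lying on the bench, 200 mm long along its x axis; origin on its underside; to be left alone
- tin: a closed steel tin, 60 mm across and 60 mm high, standing; origin at the centre of its underside; to be left alone
- drift: a dark steel drift standing on end, 24 mm across and 75 mm high; origin at the centre of its underside; to be left alone

How it is judged:
At the end, for the whole second after the job is handed in: The wide leaf lies flat on the +x side of its stand (hinge angle above 3.06 rad, within 5 degrees of flat) and is at rest and let go; its stand is level and within 30 mm of where it was; the narrow leaf's edge is within 20 mm of where it was (value of joint wide_leaf above 3.06 rad and velocity of joint wide_leaf below 0.05 rad/s and distance of wide_book from where it was at the start of the episode below 0.03 m and angle between wide_book's own z axis and vertical below 0.05 rad and distance of narrow_edge from where it was at the start of the episode below 0.02 m); the robot touches nothing.
It fails at once if the wide leaf's stand was shifted by more than 30 mm (distance of wide_book from where it was at the start of the episode above 0.03 m).
It fails at once if the wide leaf's stand was lifted or tipped (height (world z) of wide_book above 0.012 m or angle between wide_book's own z axis and vertical above 0.1 rad).
It fails at once if the narrow leaf or its stand was disturbed (leaf edge moved over 20 mm) (distance of any of narrow_edge, narrow_book from where it was at the start of the episode above 0.02 m).
It fails at once if the wide leaf was forced or squeezed (over 40 N) (contact force between the fingers and wide_book above 40 N).
It fails at once if a bystander (hammer, brush, tin, drift) was moved over 30 mm or picked up (distance of any of hammer, brush, tin, drift from where it was at the start of the episode above 0.03 m).
It also fails if it takes over 42 s, if anything falls off the work surface, if the arm or the gripper's body presses on something with over 40 N, if the wrist force passes 120 N, or if a joint passes its speed limit or range.

### The arm

A 6-joint arm with a two-finger parallel gripper is mounted at the origin on the work surface. World frame = base frame: x ahead of the robot, y to its left, z up, the work surface at z = 0. Lengths are in m, angles in rad, forces in N, time in s.
With the tool pointing down it reaches from about 0.3 to 0.775 m from the base axis. Payload 14.6 kg.
Tool frame: the origin (TCP) lies at the very end of the fingers, on their centre line; the grasp point (between the pads) lies 19 mm behind it; y points along the fingers, x is the direction in which the jaws open and shut, and the axes are right-handed (so a half turn about y gives the same grasp; the last joint's range is limited). The gripper opens to 85 mm and grips with 20 to 120 N. Pads are 22 mm wide; open, the fingers measure 114 mm over their backs; the gripper's body (76 mm by 85 mm) begins 54 mm behind the grasp point. The pads swing forward as they close: fully open they stand 13 mm farther back than shut.
Start: joints at [-0.067, 0.3, 1.521, -0, 1.321, -0.067], TCP at [0.55, -0, 0.231] pointing down, gripper open.
Joint ranges: [-3.03, 3.03], [-0.79, 2.21], [0.23, 2.52], [-1.04, 4.18], [0, 3.07], [-2.55, 2.55]. Speed limits (rad/s): [2.22, 2.22, 2.57, 3.14, 3.14, 3.14].

### API

Orientations are given as a unit quaternion [w, x, y, z].
In Python, from workcell import r, grab_frame, camera_model gives the robot as it stands.
- The arm moves only by the tool apply_moves, never from a script. Its argument "targets" is a list of rows, each a list of 3 entries, a list of its own where there are three numbers: the opening, from 0 (shut) to 1 (fully open), then the shift along the tool's x, y, z as a fraction of full scale, then the turn about the tool's y as a fraction of full scale. A call has exactly 8 rows; each row shifts and turns the pose as measured when the row begins, along the tool's axes as they then stand; what a row does not reach is not made up. Full scale, the value 1, is 20 mm for a shift and 4 degrees for a turn. A row lasts 1/8 s, in which the tool goes at most 62.5 mm and 10.7 degrees, less where a joint would pass 70% of its speed; a pose out of reach is approached as far as the arm can. A call with a number of a shift or a turn outside -1 to 1 is refused whole. A call with a gripper value outside its range is refused whole. The fingers move at their own pace and stop on an object; "force" is the grip in N (left out, the last holds). Time passes only in rows, so rows that do not move let the fingers close, or fill a call up. It gives the time, the measured TCP pose, the force and the opening at its end, in the units of the state.
- r.read_state(): the state, without advancing time (a new reading comes with each control period).
- grab_frame(name): name is "scene" or "side" or "wrist"; returns the picture (480x640x3 uint8, red, green, blue); there is no depth.
- camera_model(name): a dict with "fx", "fy", "cx", "cy" (pixels), "xyz" and "orientation" of the camera in the world. Camera axes: x right, y down, z forward; pixel columns grow to the right and rows downward; lengths in m; the calibration is good to about 2 mm. A picture is of the moment at which its call begins: read the wrist's pose just before it. camera_model takes no time and is no camera call; for the wrist camera it gives the pose at the moment of the call.
- r.job_done(): hands the job in, once; it reports no verdict.
The state is a dict: "time_s": time; "qpos": joint angles; "joint_vel": joint speeds; "effort": joint torques, N m; "eef_pos": TCP position; "orientation": TCP orientation; "contact_force": force on the tool from outside, world axes, zero at the start; "wrist_torque": the same for the moment, N m; "width": opening from 0.0 (shut) to 1.0 (fully open).
Only numpy, scipy, OpenCV 4.12 (cv2) and the standard library are available. Lean on these libraries where they do the work, as an engineer would, in place of code of your own. Each camera call takes 0.05 s, during which the arm holds its last target. There are 200 camera calls.

## Working session

There is one attempt and no reset: what is moved stays moved. The work goes in short steps, Python scripts to look and compute and a tool call to move; the robot and the scene stay as the last step left them, time stands still between calls to the robot, and variables do not carry over. Pictures are saved under pics/ and viewed, about 8 in all and at most 12, crops included, and the job is handed in when it is done.

Besides the shell and the picture viewer there is one more tool, called after "Request:" by a JSON object that holds its "api" and its "payload". apply_moves: Moves the arm, as the interface text tells. Its arguments: {"type":"object","properties":{"targets":{"type":"array","items":{"type":"array"}},"force":{"type":"number"}},"required":["targets"]}

```bash
mkdir -p pics; ls; python3 - <<'E'
from workcell import r, grab_frame, camera_model
import cv2
for n in ("scene","side"):
    print(n,camera_model(n))
    cv2.imwrite(f"pics/{n}0.png",grab_frame(n)[:,:,::-1])
s=r.read_state();print(s)
E
```

```text
pics
scene {'fx': 589.8855549883207, 'fy': 589.8855549883207, 'cx': 317.69819017882264, 'cy': 246.80969046228304, 'xyz': array([1.47835001, 0.06367234, 1.16685423]), 'orientation': array([-0.24050261,  0.63893162,  0.68788202, -0.24646136])}
side {'fx': 437.8201346002725, 'fy': 437.8201346002725, 'cx': 321.49756668990807, 'cy': 242.88532420292825, 'xyz': array([0.17080667, 0.69002448, 0.52220697]), 'orientation': array([ 0.12948006, -0.20707238,  0.8433995 , -0.47857417])}
{'time_s': 0.1, 'qpos': array([-6.65985685e-02,  3.00403304e-01,  1.52149679e+00,  3.27955393e-05,
        1.32066826e+00, -6.65893432e-02]), 'joint_vel': array([ 7.39528289e-05, -2.16866584e-03, -7.44604584e-04, -2.39606789e-05,
       -1.48024841e-03, -1.25864518e-03]), 'effort': array([ 5.41233840e-04, -5.44380498e+01, -3.62372375e+01, -1.11349805e-04,
        3.02289474e-03, -1.80062301e-05]), 'eef_pos': array([5.49807617e-01, 1.84811288e-05, 2.30794155e-01]), 'orientation': array([ 7.07140860e-01, -7.07072534e-01,  3.49586936e-04,  3.37312534e-04]), 'contact_force': array([ 0.0752489 ,  0.499307  , -0.25391155]), 'wrist_torque': array([-0.01005416,  0.00744746, -0.00372231]), 'width': 1.0020793931638026}
```

View pics/scene0.png

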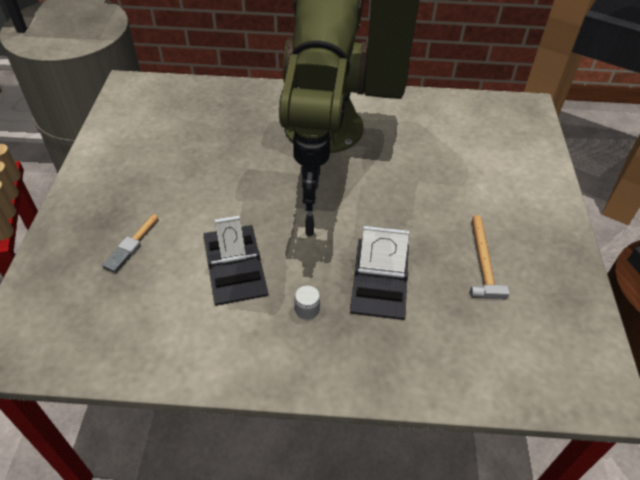

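View pics/side0.png

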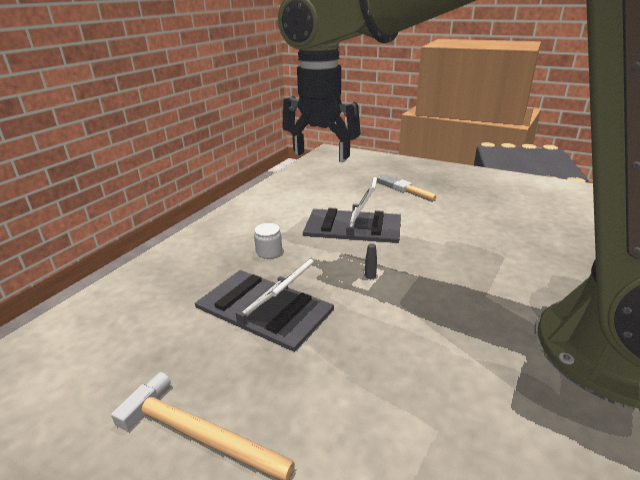

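The scene view shows the wide stand at about (380,275), with its leaf's bead at (363-409,231). The narrow stand is at (235,265), the tin at (307,302), and the hammer is on the right. In the side view the wide stand is at (265,305), its leaf's edge is at about (311,262), and the drift is at (371,262). Next I'll enlarge crops of both views to measure from.

```bash
cat > h.py <<'E'
import numpy as np, cv2
from scipy.spatial.transform import Rotation as R
from workcell import r, grab_frame, camera_model
def rot(q): return R.from_quat([q[1],q[2],q[3],q[0]])
def ray(c,u,v):
    d=rot(c["orientation"]).apply([(u-c["cx"])/c["fx"],(v-c["cy"])/c["fy"],1.]); return np.array(c["xyz"]),d/np.linalg.norm(d)
def onz(c,u,v,z):
    o,d=ray(c,u,v); return o+d*(z-o[2])/d[2]
def two(c1,p1,c2,p2):
    o1,d1=ray(c1,*p1);o2,d2=ray(c2,*p2)
    t=np.linalg.lstsq(np.stack([d1,-d2],1),o2-o1,rcond=None)[0]
    a,b=o1+t[0]*d1,o2+t[1]*d2; return (a+b)/2,np.linalg.norm(a-b)
def proj(c,p):
    q=rot(c["orientation"]).inv().apply(np.array(p)-c["xyz"]); return np.round([c["fx"]*q[0]/q[2]+c["cx"],c["fy"]*q[1]/q[2]+c["cy"]],1)
E
python3 - <<'E'
from h import *
a=cv2.imread("pics/scene0.png")[222:322,340:420]; b=cv2.imread("pics/side0.png")[250:355,190:340]
a=cv2.resize(a,None,fx=5,fy=5,interpolation=cv2.INTER_CUBIC)[:,:400]
b=cv2.resize(b,None,fx=2.6,fy=2.6*500/273,interpolation=cv2.INTER_CUBIC)
b=cv2.resize(b,(390,500))
def grid(im,u0,v0,sx,sy):
    for u in range(u0-u0%10+10,u0+int(im.shape[1]/sx),10):
        cv2.putText(im,str(u),(int((u-u0)*sx),8),0,.3,(0,255,255),1); cv2.line(im,(int((u-u0)*sx),10),(int((u-u0)*sx),500),(0,255,255) if u%50==0 else (0,140,140),1)
    for v in range(v0-v0%10+10,v0+int(im.shape[0]/sy),10):
        cv2.putText(im,str(v),(0,int((v-v0)*sy)),0,.3,(0,255,255),1); cv2.line(im,(0,int((v-v0)*sy)),(500,int((v-v0)*sy)),(0,140,140),1)
grid(a,340,222,5,5);grid(b,190,250,2.6,500/105)
cv2.imwrite("pics/crop1.png",np.hstack([a,b]))
E
```

```text
(no output)
```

View pics/crop1.png

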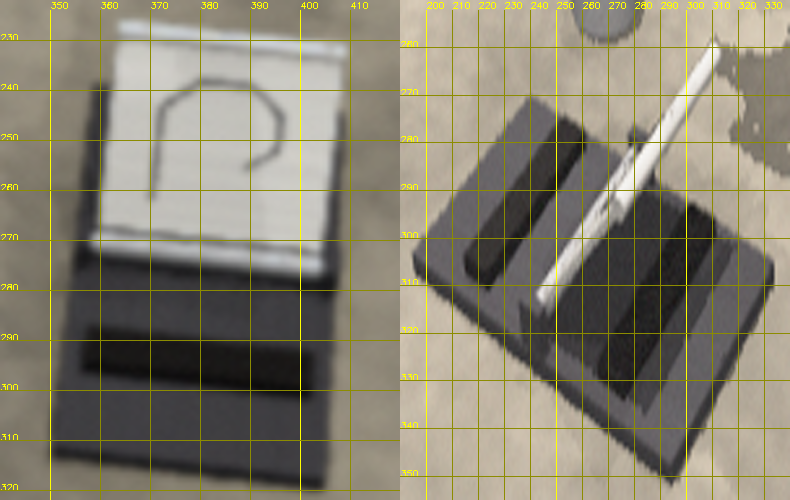

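```bash
python3 - <<'E'
from h import *
S=camera_model("scene");D=camera_model("side")
np.set_printoptions(precision=4,suppress=True)
c=[onz(D,*p,.012) for p in [(195.5,303.5),(240,271),(332.5,304.5),(294,349)]]
print(np.array(c),[np.linalg.norm(c[i]-c[i-1]) for i in range(4)])
m=np.mean(c,0);ax=(c[0]+c[1]-c[2]-c[3]);print("center",m,"yaw",np.arctan2(ax[1],ax[0]))
s=[onz(S,*p,.012) for p in [(350.5,312),(404.5,317)]];print("scene +x corners",s)
b=[onz(S,*p,z) for z in(.05,.08,.1,.12) for p in [(363.5,228),(408.5,232.5)]];print("bead at z",np.array(b))
yaw=np.arctan2(ax[1],ax[0]);X=np.array([np.cos(yaw),np.sin(yaw),0]);Y=np.array([-X[1],X[0],0])
for th in (40,45,50,55,60):
    t=np.radians(th);e=m*[1,1,0]+[0,0,.024]-X*.105*np.cos(t)+np.array([0,0,.105*np.sin(t)])
    print(th,e,[list(proj(S,e+k*Y)) for k in(-.055,.055)],[list(proj(D,e+k*Y)) for k in(-.055,.055)])
sp=m*[1,1,0]+[0,0,.024];print([proj(S,sp+k*Y) for k in(-.055,.055)],[proj(D,sp+k*Y) for k in(-.055,.055)])
# drift, tin base
print("drift",onz(D,371,278,0),"tin",onz(S,307,318,0),onz(D,268,256,0))
print("narrow corners",[onz(S,*p,.012) for p in[(217,299),(266,294)]],"nbead",[onz(S,*p,.12) for p in[(216,220),(240,218)]])
E
```

```text
[[0.695  0.2352 0.012 ]
 [0.6866 0.1103 0.012 ]
 [0.4646 0.1221 0.012 ]
 [0.4683 0.2528 0.012 ]] [np.float64(0.2274651868660008), np.float64(0.12520867733669), np.float64(0.2223753582214132), np.float64(0.13077661646654476)]
center [0.5786 0.1801 0.012 ] yaw -0.06560417806017543
scene +x corners [array([0.6946, 0.1061, 0.012 ]), array([0.6987, 0.2325, 0.012 ])]
bead at z [[0.4604 0.1296 0.05  ]
 [0.4665 0.2441 0.05  ]
 [0.4878 0.1278 0.08  ]
 [0.4936 0.2393 0.08  ]
 [0.506  0.1266 0.1   ]
 [0.5118 0.236  0.1   ]
 [0.5242 0.1255 0.12  ]
 [0.5299 0.2328 0.12  ]]
40 [0.4984 0.1854 0.0915] [[np.float64(364.9), np.float64(227.0)], [np.float64(409.6), np.float64(231.9)]] [[np.float64(314.8), np.float64(266.9)], [np.float64(277.4), np.float64(300.1)]]
45 [0.5045 0.185  0.0982] [[np.float64(364.9), np.float64(227.0)], [np.float64(409.9), np.float64(232.0)]] [[np.float64(311.8), np.float64(262.7)], [np.float64(274.0), np.float64(295.5)]]
50 [0.5113 0.1845 0.1044] [[np.float64(364.9), np.float64(227.4)], [np.float64(410.2), np.float64(232.3)]] [[np.float64(308.5), np.float64(258.8)], [np.float64(270.3), np.float64(291.1)]]
55 [0.5185 0.184  0.11  ] [[np.float64(364.8), np.float64(228.0)], [np.float64(410.4), np.float64(233.0)]] [[np.float64(304.9), np.float64(255.0)], [np.float64(266.4), np.float64(286.9)]]
60 [0.5262 0.1835 0.1149] [[np.float64(364.7), np.float64(229.0)], [np.float64(410.6), np.float64(234.0)]] [[np.float64(301.2), np.float64(251.5)], [np.float64(262.3), np.float64(282.9)]]
[array([360.1, 269.4]), array([404.8, 274.5])] [array([280.9, 284.3]), array([243.4, 316.2])]
drift [ 0.4401 -0.0041  0.    ] tin [0.7115 0.0049 0.    ] [0.679  0.0201 0.    ]
narrow corners [array([ 0.6825, -0.2122,  0.012 ]), array([ 0.6588, -0.098 ,  0.012 ])] nbead [array([ 0.5275, -0.23  ,  0.12  ]), array([ 0.5162, -0.1735,  0.12  ])]
```

Request:
{"api": "apply_moves", "payload": {"targets": [[0,[-0.55,0,1],0.1],[0,[-0.55,0,1],0.1],[0,[-0.55,0,1],0.1],[0,[-0.55,0,1],0.1],[0,[-0.55,0,1],0.1],[0,[-0.55,0,1],0.1],[0,[-0.55,0,1],0.1],[0,[-0.55,0,1],0]], "force": 20}}

```text
time_s: 1.1
eef_pos: [0.4625, 0.1658, 0.2283]
orientation: [-0.707, 0.707, -0.021, 0.016]
contact_force: [-0.1, 0.8, -0.0]
width: -0.006
```

Request:
{"api": "apply_moves", "payload": {"targets": [[0,[-0.1,0.5,0.6],0],[0,[0,1,0.1],0],[0,[0,1,0],0],[0,[0,1,0],0],[0,[0,1,0],0],[0,[0,1,0],0],[0,[0,1,0],0],[0,[0,0.4,0],0]]}}

```text
time_s: 2.1
eef_pos: [0.4597, 0.18, 0.0804]
orientation: [-0.706, 0.708, -0.022, 0.015]
contact_force: [0.0, 0.2, 0.0]
width: 0.0
```

```bash
python3 - <<'E'
from h import *
s=r.read_state();print(s["eef_pos"],s["contact_force"],s["width"])
a=grab_frame("side")[180:360,160:400,::-1];b=grab_frame("wrist")[:,:,::-1]
D=camera_model("side");print(proj(D,s["eef_pos"]))
a=cv2.resize(a,(480,360),interpolation=cv2.INTER_CUBIC);b=cv2.resize(b,(320,240))
o=np.zeros((360,800,3),np.uint8);o[:,:480]=a;o[:240,480:]=b
cv2.imwrite("pics/p2.png",o)
E
```

```text
[0.45967498 0.17999515 0.08038517] [0.04783308 0.23970589 0.00476431] 0.0003657225390652074
[319.  292.5]
```

View pics/p2.png

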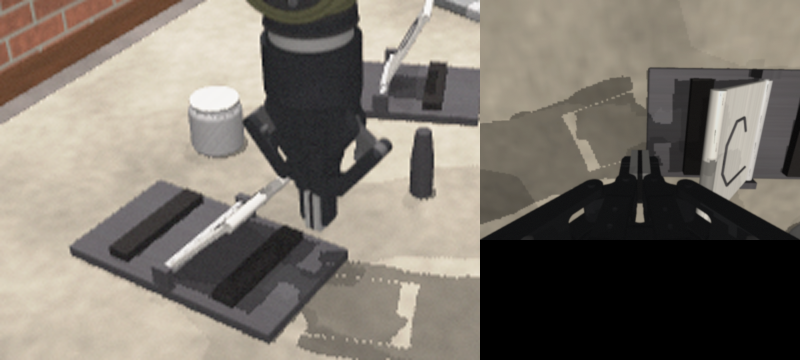

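The picture shows the shut fingertips behind the leaf at about (318,225) in the crop, clear of the bead and the drift. Next I push +x with the outside of the fingers and rise along the leaf's arc.

Request:
{"api": "apply_moves", "payload": {"targets": [[0,[0.45,0,0],0],[0,[0.45,0,0],0],[0,[0.45,-0.15,0],0],[0,[0.45,-0.3,0],0],[0,[0.45,-0.3,0],0],[0,[0.45,-0.25,0],0],[0,[0.45,-0.2,0],0],[0,[0.4,-0.2,0],0]]}}

```text
time_s: 3.2
eef_pos: [0.5348, 0.1765, 0.1132]
orientation: [-0.706, 0.708, -0.023, 0.014]
contact_force: [-2.6, -0.1, -1.3]
width: -0.001
```

```bash
python3 - <<'E'
from h import *
s=r.read_state();print(s["eef_pos"],s["contact_force"],s["width"])
a=grab_frame("side")[180:360,160:400,::-1];b=grab_frame("wrist")[:,:,::-1]
a=cv2.resize(a,(480,360),interpolation=cv2.INTER_CUBIC);b=cv2.resize(b,(320,240))
o=np.zeros((360,800,3),np.uint8);o[:,:480]=a;o[:240,480:]=b
cv2.imwrite("pics/p3.png",o)
E
```

```text
[0.53481382 0.17651492 0.11323486] [-2.56480919 -0.14623366 -1.31743833] -0.0014581481415453614
```

View pics/p3.png

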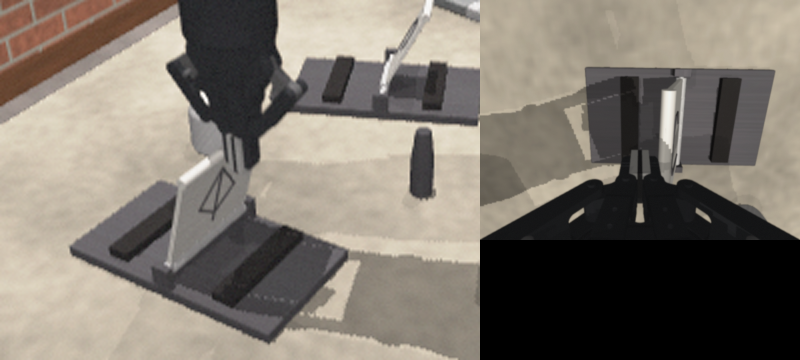

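The leaf is near 80°, the contact force is about 3 N, and the stand's outline hasn't moved in the picture. I'll carry on over the top.

Request:
{"api": "apply_moves", "payload": {"targets": [[0,[0.45,0,0],0],[0,[0.45,0,0],0],[0,[0.45,0,0],0],[0,[0.45,0.05,0],0],[0,[0.45,0.1,0],0],[0,[0.45,0.1,0],0],[0,[0.45,0.15,0],0],[0,[0.45,0.2,0],0]]}}

```text
time_s: 4.3
eef_pos: [0.6118, 0.1726, 0.0996]
orientation: [-0.706, 0.707, -0.023, 0.014]
contact_force: [-1.6, -1.2, 1.5]
width: 0.004
```

Request:
{"api": "apply_moves", "payload": {"targets": [[0,[0.4,0.2,0],0],[0,[0.4,0.3,0],0],[0,[0.3,0.35,0],0],[0,[0.2,0.4,0],0],[0,[0.15,0.4,0],0],[0,[0.1,0.3,0],0],[0,[0,0,0],0],[0,[0,0,0],0]]}}

```text
time_s: 5.3
eef_pos: [0.6446, 0.1707, 0.0564]
orientation: [-0.706, 0.708, -0.023, 0.014]
contact_force: [-0.7, 0.6, -0.3]
width: 0.003
```

```bash
python3 - <<'E'
from h import *
s=r.read_state();print(s["eef_pos"],s["contact_force"],s["width"])
a=grab_frame("side")[180:360,160:400,::-1];b=grab_frame("wrist")[:,:,::-1]
a=cv2.resize(a,(480,360),interpolation=cv2.INTER_CUBIC);b=cv2.resize(b,(320,240))
o=np.zeros((360,800,3),np.uint8);o[:,:480]=a;o[:240,480:]=b
cv2.imwrite("pics/p4.png",o)
E
```

```text
[0.64464773 0.17073362 0.05644303] [-0.73593899  0.61576784 -0.26365993] 0.0030215408444893366
```

View pics/p4.png

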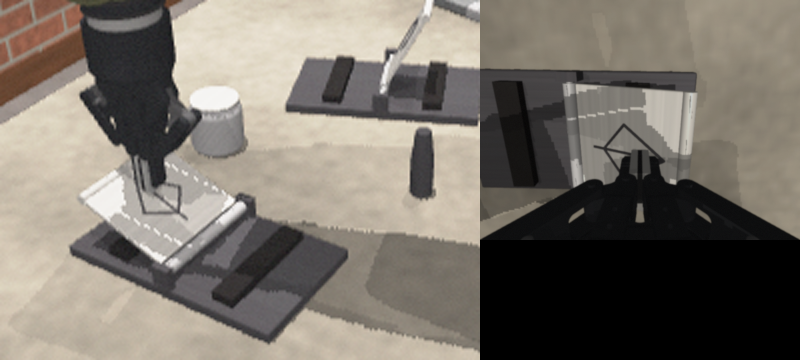

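The leaf lies at roughly 155° with the fingertips on its upper face. Now I'll press it down gently.

Request:
{"api": "apply_moves", "payload": {"targets": [[0,[0.15,0.25,0],0],[0,[0.15,0.25,0],0],[0,[0.1,0.25,0],0],[0,[0.1,0.25,0],0],[0,[0,0.15,0],0],[0,[0,0.1,0],0],[0,[0,0,0],0],[0,[0,0,0],0]]}}

```text
time_s: 6.4
eef_pos: [0.6552, 0.1702, 0.03]
orientation: [-0.706, 0.707, -0.022, 0.014]
contact_force: [-0.2, 0.2, -0.5]
width: -0.0
```

Request:
{"api": "apply_moves", "payload": {"targets": [[0,[0,0.05,0],0],[0,[0,0.05,0],0],[0,[0,0.05,0],0],[0,[0,0,0],0],[0,[0,0,0],0],[0,[0,0,0],0],[0,[0,0,0],0],[0,[0,0,0],0]]}}

```text
time_s: 7.4
eef_pos: [0.6553, 0.1702, 0.0272]
orientation: [-0.706, 0.707, -0.022, 0.014]
contact_force: [-0.7, 0.1, 0.9]
width: 0.002
```

Request:
{"api": "apply_moves", "payload": {"targets": [[0,[0,0.05,0],0],[0,[0,0.05,0],0],[0,[0,0,0],0],[0,[0,0,0],0],[0,[0,0,0],0],[0,[0,0,0],0],[0,[0,0,0],0],[0,[0,0,0],0]]}}

```text
time_s: 8.4
eef_pos: [0.6555, 0.1703, 0.0266]
orientation: [-0.706, 0.707, -0.022, 0.015]
contact_force: [-0.9, -0.3, 3.0]
width: 0.002
```

It moved 0.6 of the 2 mm asked, with the force rising to 3 N, so the leaf is on its stop. One slightly firmer press, then I retreat.

Request:
{"api": "apply_moves", "payload": {"targets": [[0,[0,0.1,0],0],[0,[0,0.1,0],0],[0,[0,0.1,0],0],[0,[0,0.1,0],0],[0,[0,0,0],0],[0,[0,-0.2,0],0],[0,[0,-0.4,0],0],[0,[0,-0.8,0],0]]}}

```text
time_s: 9.4
eef_pos: [0.6553, 0.1702, 0.0546]
orientation: [-0.706, 0.708, -0.022, 0.014]
contact_force: [-0.9, -0.2, 0.1]
width: 0.002
```

Request:
{"api": "apply_moves", "payload": {"targets": [[0,[0,-1,0],0],[0,[0,-1,0],0],[0,[0,-1,0],0],[0,[0,-1,0],0],[0,[-0.5,-1,0],0],[0,[-1,-1,0],0],[0,[-1,-1,0],0],[0,[-1,0,0],0]]}}

```text
time_s: 10.4
eef_pos: [0.5866, 0.1741, 0.212]
orientation: [0.707, -0.707, 0.019, -0.018]
contact_force: [-0.8, -0.4, -0.8]
width: 0.001
```

```bash
python3 - <<'E'
from h import *
s=r.read_state();print(s["eef_pos"],s["contact_force"],s["width"])
a=grab_frame("side")[180:360,160:400,::-1];b=grab_frame("scene")[:,:,::-1]
cv2.imwrite("pics/scene5.png",b)
a=cv2.resize(a,(400,300),interpolation=cv2.INTER_CUBIC);b=cv2.resize(b[200:330,200:420],(400,236),interpolation=cv2.INTER_CUBIC)
o=np.zeros((300,800,3),np.uint8);o[:,:400]=a;o[:236,400:]=b
cv2.imwrite("pics/p5.png",o)
S=camera_model("scene");D=camera_model("side")
A=cv2.imread("pics/scene0.png");B=cv2.imread("pics/scene5.png")
g=cv2.absdiff(A,B).max(2)
for n,(u0,u1,v0,v1) in dict(narrow=(200,270,212,305),brush=(95,165,210,275),tin=(293,322,285,320),hammer=(465,515,210,305),wideplusx=(345,415,305,322)).items(): print(n,(g[v0:v1,u0:u1]>30).sum())
m=np.array([.581,.176,.024]);X=np.array([np.cos(.05),-np.sin(.05),0]);Y=np.array([-X[1],X[0],0])
for k in(-.055,.055): print("flat bead expected",proj(D,m+X*.105+k*Y),proj(S,m+X*.105+k*Y))
E
```

```text
[0.5866183  0.17408151 0.21196726] [-0.79038375 -0.3514522  -0.75849089] 0.0007811894303073472
narrow 0
brush 0
tin 0
hammer 0
wideplusx 256
flat bead expected [239. 268.] [355.1 305.3]
flat bead expected [200.5 296.6] [402.1 310.3]
```

View pics/p5.png

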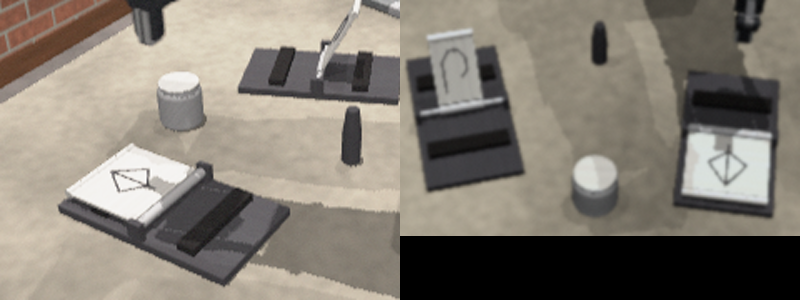

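The leaf is flat on the +x half with the diamond pattern up. Its bead corners appear at about (239,268) and (200,294) in the side view, against (239,268) and (200.5,297) expected for flat. The bystanders' pixels are unchanged and the robot is clear, so I'm handing in.

```bash
python3 -c "
from workcell import r
print(r.job_done())"
```

```text
the job is handed in; nothing more can be done
None
```

I pushed the wide leaf over its spine with the outside of the shut fingers. Then I pressed it flat with the fingertips, lifted clear and handed the job in at about 10.5 s.

- **Leaf flat:** the fingertips stopped at z = 26.6 mm, where a flat leaf's top face would be at 26.5 mm. In the last side view the bead corners were within about 3 px of where a flat leaf puts them (5° would be roughly 6 px), and the reverse pattern faces up.
- **Force:** the highest reading I saw was about 3 N. Readings come only at the end of each call, so the last, firmer press was not measured at its peak.
- **Bystanders:** the scene pictures before and after showed no changed pixels around the narrow leaf and stand, the hammer, the brush or the tin. The drift I checked only by eye, and it was still standing where it was.
- **Wide stand:** I saw no shift in the pictures, but I did not measure its final pose. The pixel comparison at its +x end did change (256 px). I put that down to the leaf now lying there, and did not check it separately.

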